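Reset the tripped breaker

TASK

One of the four three-pole circuit breakers on the small panel has tripped: its black handle stands upright, half-way between on (leaning to the copper busbar) and off (leaning away from it). Reset it with closed fingertips as such a breaker needs: push its handle lightly over to fully off, then push it back to fully on, and withdraw. Do not pinch or grip anything, do not touch the other three breakers (one is off on purpose), and leave the loose things where they are.

Things in the scene. Friction and masses are not known exactly. Their poses are not given: they have to be found in the camera images.
- panel: Fixed steel mounting plate 160 mm (x) by 290 mm (y), top 12 mm above the bench. On it four identical breakers in a row along y at 60 mm pitch, in any order, a copper comb busbar on the far side (x = +52 mm, lower than the breakers' noses) and a brass earth bar on the near side. Origin: centre of its underside.
- tripped_breaker: Three-pole circuit breaker, pale grey housing 84 mm (its x) by 54 mm (its y), flat nose 45 x 54 mm on top. Origin: centre of its underside; the nose top is 64 mm above it, the handle's top 88 mm when upright. Its x axis points to the on side (the copper busbar). This is the one that has tripped; it may be in any of the four places.
- tripped_breaker_handle (a joint): Handle angle of this breaker in rad: +0.4 = fully on (leaning to +x, the busbar side), 0 = upright, -0.4 = fully off. Pivot 44 mm above the breaker's origin, along its y. Starts near 0 (tripped), held by friction. An over-centre spring: once 0.1 rad (4 mm at the bar) past upright it snaps by itself to that side's stop; leaving a stop takes 6 to 10 N at the bar, less towards the middle.
- tripped_breaker_bar (a point): Centre of the black tie bar at the tip of the tripped breaker's handle: 42 mm long (breaker's y), 8 mm thick, 8 mm high, 40 mm from the pivot, so it moves about 16 mm to either side of upright. Three black toggles, 9 mm thick, lead from it down into the nose; upright, the bar's top is 24 mm above the nose.
- feeder_one: Three-pole circuit breaker, pale grey housing 84 mm (its x) by 54 mm (its y), flat nose 45 x 54 mm on top. Origin: centre of its underside; the nose top is 64 mm above it, the handle's top 88 mm when upright. Its x axis points to the on side (the copper busbar). A healthy breaker, switched on.
- feeder_one_handle (a joint): Handle angle of this breaker in rad: +0.4 = fully on (leaning to +x, the busbar side), 0 = upright, -0.4 = fully off. Starts on and stays on.
- feeder_two: Three-pole circuit breaker, pale grey housing 84 mm (its x) by 54 mm (its y), flat nose 45 x 54 mm on top. Origin: centre of its underside; the nose top is 64 mm above it, the handle's top 88 mm when upright. Its x axis points to the on side (the copper busbar). A healthy breaker, switched on.
- feeder_two_handle (a joint): Handle angle of this breaker in rad: +0.4 = fully on (leaning to +x, the busbar side), 0 = upright, -0.4 = fully off. Starts on and stays on.
- isolated_breaker: Three-pole circuit breaker, pale grey housing 84 mm (its x) by 54 mm (its y), flat nose 45 x 54 mm on top. Origin: centre of its underside; the nose top is 64 mm above it, the handle's top 88 mm when upright. Its x axis points to the on side (the copper busbar). It is switched off on purpose and must stay off.
- isolated_breaker_handle (a joint): Handle angle of this breaker in rad: +0.4 = fully on (leaning to +x, the busbar side), 0 = upright, -0.4 = fully off. Starts off and stays off.
- terminal_block: Cream terminal block with four brass screws, 26 x 56 x 23 mm, lying loose on the near strip of the panel; origin: centre of its underside.
- fuse: White ceramic fuse, 25 mm across and 49 mm high, standing loose at the left of the panel; origin: centre of its underside.
- screwdriver: Black-handled screwdriver, 172 mm long, lying loose at the right of the panel; origin: centre of its underside.
- spare_relay: Plug-in relay, cream cover on a dark base, 55 x 45 x 60 mm, standing loose at the left of the panel; origin: centre of its underside.

How it is judged:
On the way, in this order (a step that is already met when the one before it is completed fails the run):
1. the tripped breaker's handle is fully off (value of joint tripped_breaker_handle below -0.33 rad), for 0.2 s.
2. the same handle is fully on (value of joint tripped_breaker_handle above 0.33 rad), for 0.2 s.
At the end, for the whole second after the job is handed in: The tripped breaker's handle has been fully off (below -0.33 rad) and is now fully on (above 0.33 rad); the two feeders are still on and the isolated breaker still off (within 0.08 rad of their stops); no loose thing has moved 15 mm or more (value of joint tripped_breaker_handle above 0.33 rad and value of joint each of feeder_one_handle, feeder_two_handle above 0.32 rad and value of joint isolated_breaker_handle below -0.32 rad and distance of each of terminal_block, fuse, screwdriver, spare_relay from where it was at the start of the episode below 0.015 m); the robot touches nothing.
It fails at once if one of the other three breakers is touched (over 1 N) (contact force between any of the fingers, the arm and feeder_one above 1 N or contact force between any of the fingers, the arm and feeder_two above 1 N or contact force between any of the fingers, the arm and isolated_breaker above 1 N).
It fails at once if another breaker's handle leaves its position (not (value of joint feeder_one_handle above 0.32 rad) or not (value of joint feeder_two_handle above 0.32 rad) or not (value of joint isolated_breaker_handle below -0.32 rad)).
It fails at once if the tripped breaker is pressed hard or its handle pinched (over 30 N) (contact force between any of the fingers, the arm and tripped_breaker above 30 N).
It fails at once if a loose thing is lifted, carried or pushed away (15 mm or more) (distance of any of terminal_block, fuse, screwdriver, spare_relay from where it was at the start of the episode above 0.015 m).
It also fails if it takes over 38 s, if anything falls off the work surface, if the arm or the gripper's body presses on something with over 40 N, if the wrist force passes 120 N, or if a joint passes its speed limit or range.

ROBOT

A 6-joint arm with a two-finger parallel gripper is mounted at the origin on a cart in front of the work surface, level with it; the furniture and walls round the work are solid. World frame = base frame: x ahead of the robot, y to its left, z up, the work surface at z = 0. Lengths are in m, angles in rad, forces in N, time in s.
With the tool pointing down it reaches from about 0.275 to 1 m from the base axis. Payload 8.4 kg.
Tool frame: the origin (TCP) lies midway between the tips of the shut fingers; the grasp point (between the pads) lies 19 mm behind it; z points along the fingers, y is the line along which they close (so a half turn about z gives the same grasp; the last joint's range is limited). The gripper opens to 85 mm and grips with 20 to 120 N. Pads are 22 mm wide; open, the fingers measure 114 mm over their backs; the gripper's body (76 mm by 85 mm) begins 54 mm behind the grasp point. The pads swing forward as they close: fully open they stand 13 mm farther back than shut.
Start: joints at [1.197, 0.353, 1.633, -0, 1.155, -0.002], TCP at [0.227, 0.582, 0.231] pointing down, gripper open.
Joint ranges: [-2.63, 2.63], [-0.92, 2.1], [0.06, 2.66], [-1.3, 4.44], [0, 2.69], [-3.02, 3.02]. Speed limits (rad/s): [2.22, 2.22, 2.79, 3.14, 3.14, 3.14].

INTERFACE

Orientations are given as a rotation vector (axis times angle).
In Python, from workcell import readout, eyes, close_job gives the robot as it stands. The module is installed in compiled form; this text tells all that it offers.
- The arm moves only by the tool move_arm, never from a script. Its arguments are lists of equal length, an entry for each row: "delta_pos": the shift along the tool's x, y, z in mm, a list of three; "twist": the turn, a rotation vector about the tool's x, y, z in rad, a list of three; "claw": the closure, from 0 (fully open) to 1 (shut). In form: {"delta_pos": [[dx, dy, dz], ...], "twist": [[ax, ay, az], ...], "claw": [claw, ...]}. A call has 1 to 20 rows; each row shifts and turns the commanded pose from where the row before left it, along the tool's axes as they then stand; what a row does not reach is not made up. A row lasts 1/10 s, in which the tool goes at most 50 mm and 8.59 degrees, less where a joint would pass 70% of its speed; a pose out of reach is approached as far as the arm can. A call is refused whole if a number of a shift passes 50 or a number of a turn 0.15, either way. A call with a gripper value outside its range is refused whole. The fingers move at their own pace and stop on an object; "grip_force" is the grip in N (left out, the last holds). Time passes only in rows, so rows that do not move let the fingers close. It gives the time, the measured TCP pose, the force, the opening and the grip force at its end, in the units of the state.
- readout.get_obs(): the state, without advancing time (a new reading comes with each control period).
- eyes.read_camera(name): name is "scene" or "top" or "wrist"; returns the picture (420x560x3 uint8, blue, green, red); there is no depth.
- eyes.camera_model(name): a dict with "fx", "fy", "cx", "cy" (pixels), "T" (4x4, takes a point from camera to world coordinates). Camera axes: x right, y down, z forward; pixel columns grow to the right and rows downward; lengths in m; the calibration is good to about 2 mm. A picture is of the moment at which its call begins: read the wrist's pose just before it. camera_model takes no time and is no camera call; for the wrist camera it gives the pose at the moment of the call.
- close_job(): hands the job in; it is judged then, once.
The state is a dict: "time_s": time; "qpos": joint angles; "qd": joint speeds; "effort": joint torques, N m; "ee_pos": TCP position; "tool_rot": TCP orientation; "ft_force": force on the tool from outside, world axes, zero at the start; "wrist_torque": the same for the moment, N m; "gripper_width": opening from 0.0 (shut) to 1.0 (fully open); "finger_force": force on a finger pad.
Only numpy, scipy, OpenCV 4.12 (cv2) and the standard library are available. Lean on these libraries where they do the work, as an engineer would, in place of code of your own. Each camera call takes 0.05 s, during which the arm holds its last target. There are 200 camera calls.

## Working session

There is one attempt and no reset: what is moved stays moved. The work goes in short steps, Python scripts to look and compute and a tool call to move; the robot and the scene stay as the last step left them, time stands still between calls to the robot, and variables do not carry over. Pictures are saved under pics/ and viewed, at most 10 in all, crops included, and the job is handed in when it is done.

Besides the shell and the picture viewer there is one more tool, called after "Call:" as name(argument=value, ...) on one line, values as JSON. move_arm: Moves the arm, as the interface text tells. Its arguments: {"type":"object","properties":{"delta_pos":{"type":"array"},"twist":{"type":"array"},"claw":{"type":"array"},"grip_force":{"type":"number"}},"required":["delta_pos","twist","claw"]}

```bash
mkdir -p pics; python3 - <<'E'
from workcell import readout, eyes
import cv2,numpy as np
np.set_printoptions(precision=4,suppress=True)
for n in("top","scene"):
    cv2.imwrite(f"pics/{n}1.png",eyes.read_camera(n)); m=eyes.camera_model(n); print(n,m["fx"],m["fy"],m["cx"],m["cy"]);print(np.array(m["T"]))
o=readout.get_obs();print(o)
E
```

```text
top 499.8042754766394 499.8042754766394 279.1943039397751 211.85958645182296
[[ 0.0085 -0.989   0.1474  0.2926]
 [-0.9997 -0.0115 -0.0194  0.0369]
 [ 0.0209 -0.1472 -0.9889  1.2925]
 [ 0.      0.      0.      1.    ]]
scene 454.4233287121588 454.4233287121588 273.2753999711076 210.46437554953363
[[ 0.7084 -0.5492  0.4434 -0.0445]
 [-0.7058 -0.549   0.4477 -0.5033]
 [-0.0025 -0.6301 -0.7765  0.9661]
 [ 0.      0.      0.      1.    ]]
{'time_s': 0.1, 'qpos': array([ 1.1966,  0.3536,  1.634 ,  0.    ,  1.1552, -0.0024]), 'qd': array([-0.0004, -0.0012,  0.    ,  0.0001,  0.0026, -0.0004]), 'effort': array([  0.0007, -60.6359, -34.282 ,   0.0001,   0.0039,  -0.    ]), 'ee_pos': array([0.2269, 0.5819, 0.2307]), 'tool_rot': array([-0.5806, -3.0872,  0.0019]), 'ft_force': array([-0.0933,  0.4575,  0.3526]), 'wrist_torque': array([-0.0049, -0.0079,  0.0246]), 'finger_force': 0.0, 'gripper_width': 0.9999177136041164}
```

View pics/top1.png

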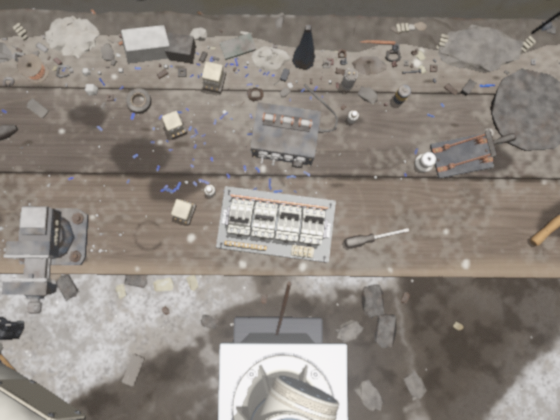

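View pics/scene1.png

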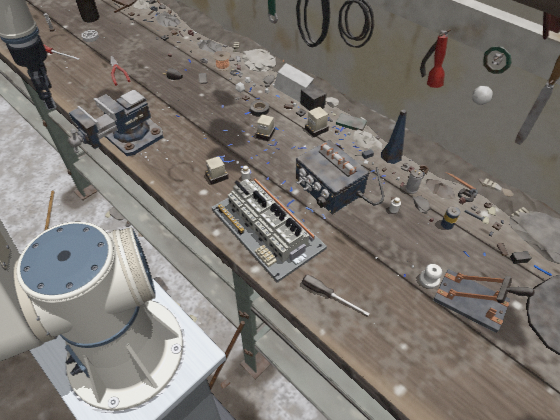

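The top view shows the panel at about (220–335, 187–262), with the busbar on the upper (far) side. I'll enlarge both views.

```bash
python3 - <<'E'
import cv2,numpy as np
a=cv2.imread("pics/top1.png")[180:270,212:342]; a=cv2.resize(a,None,fx=6,fy=6,interpolation=cv2.INTER_CUBIC)
cv2.imwrite("pics/topc.png",a)
b=cv2.imread("pics/scene1.png")[160:280,205:335]; cv2.imwrite("pics/scenec.png",cv2.resize(b,None,fx=5,fy=5,interpolation=cv2.INTER_CUBIC))
E
```

```text
(no output)
```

View pics/topc.png

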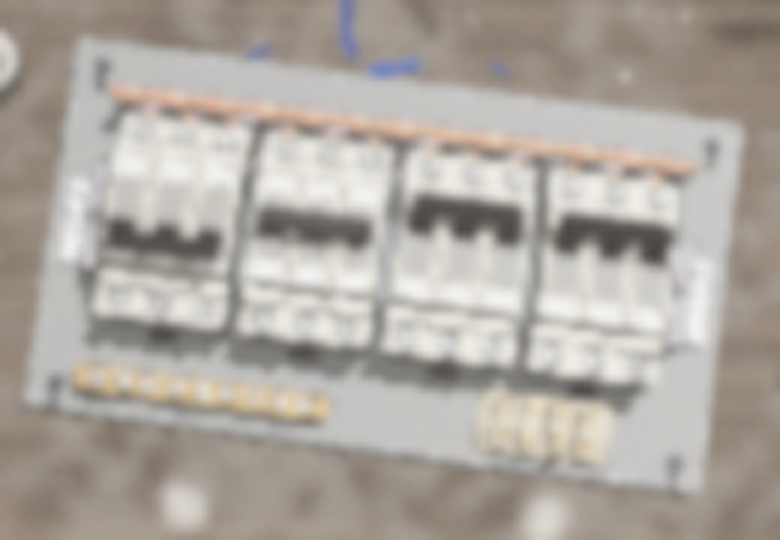

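View pics/scenec.png

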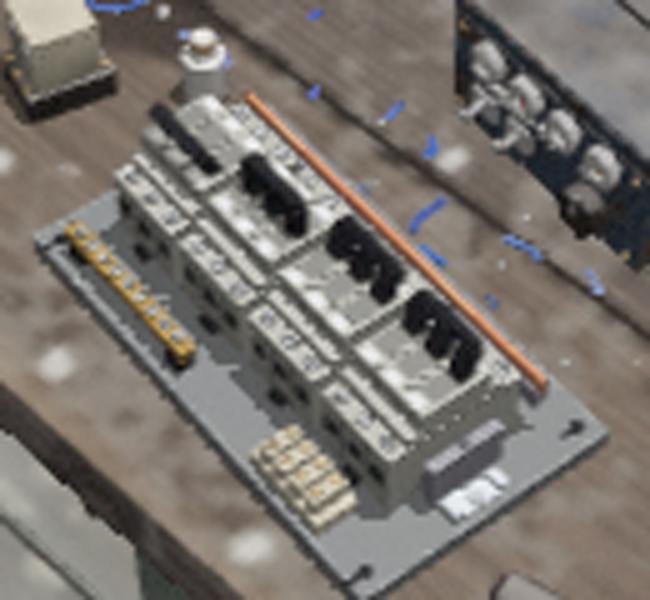

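The top crop shows these breakers from left to right: off (bar at 165,240), upright and so tripped (bar at 314,228), on (467,217), on (613,235). The scene crop agrees. Plate corners in the crop are (82,38), (743,125), (698,492) and (27,405).

```bash
cat > h.py <<'E'
from workcell import readout, eyes
import numpy as np
from scipy.spatial.transform import Rotation as R
np.set_printoptions(precision=4,suppress=True)
def ray(m,uv,z):
    T=np.array(m["T"]); d=T[:3,:3]@[(uv[0]-m["cx"])/m["fx"],(uv[1]-m["cy"])/m["fy"],1]
    return T[:3,3]+d*(z-T[2,3])/d[2]
E
python3 - <<'E'
from h import *
m=eyes.camera_model("top")
f=lambda c,z:ray(m,((c[0]+.5)/6-.5+212,(c[1]+.5)/6-.5+180),z)
C=np.array([f(c,.012) for c in[(82,38),(743,125),(698,492),(27,405)]]);print(C)
print("sizes",[np.linalg.norm(C[i]-C[i-1]) for i in range(4)])
y=C[0]-C[1]+C[3]-C[2];x=C[0]-C[3]+C[1]-C[2]
print("yaw",np.arctan2(-y[0],y[1]),np.arctan2(x[1],x[0]))
c=C.mean(0);a=(np.arctan2(-y[0],y[1])*2+np.arctan2(x[1],x[0]))/3
Rz=R.from_euler('z',a).as_matrix()
for k in(90,30,-30,-90):print(k,c+Rz@[0,k,0])
b=f((314,228),.096);print("bar",b,"in panel",Rz.T@(b-c))
o=readout.get_obs();print(R.from_rotvec(o["tool_rot"]).as_matrix())
for n,uv,z in(("relay",(182,210),.06),("fuse",(210,190),.049)):print(n,ray(m,uv,z))
E
```

```text
[[ 0.5502  0.1529  0.012 ]
 [ 0.5154 -0.1345  0.012 ]
 [ 0.3564 -0.1139  0.012 ]
 [ 0.3906  0.1724  0.012 ]]
sizes [np.float64(0.1608109419827198), np.float64(0.28949846685851366), np.float64(0.16031426781641214), np.float64(0.28841639471667063)]
yaw -0.11974958314018516 -0.12494499015606528
90 [11.3596 89.356   0.012 ]
30 [ 4.0886 29.7981  0.012 ]
-30 [ -3.1824 -29.7597   0.012 ]
-90 [-10.4533 -89.3175   0.012 ]
bar [0.4566 0.0502 0.096 ] in panel [-0.0003  0.0312  0.084 ]
[[-0.9317  0.3633 -0.0005]
 [ 0.3633  0.9317 -0.0011]
 [ 0.     -0.0012 -1.    ]]
relay [0.4782 0.2543 0.06  ]
fuse [0.5318 0.1877 0.049 ]
```

The panel size checks out at 160 x 289 mm, with yaw about -0.121. The bar sits at (0.4567, 0.050), which fits the second place. I'll travel high with the fingers shut.

Call:
move_arm(delta_pos=[[-10,-10,0],[-22,-20,0],[-22,-20,0],[-22,-20,0],[-22,-20,0],[-22,-20,0],[-22,-20,0],[-22,-20,0],[-22,-20,0],[-22,-20,0],[-22,-20,0],[-22,-20,0],[-22,-20,0],[-22,-20,0],[-22,-20,0],[-22,-20,0],[-22,-20,0],[-22,-20,0],[-22,-20,0],[-22,-20,0]], twist=[[0,0,0],[0,0,-0.05],[0,0,-0.05],[0,0,-0.05],[0,0,-0.05],[0,0,-0.05],[0,0,0],[0,0,0],[0,0,0],[0,0,0],[0,0,0],[0,0,0],[0,0,0],[0,0,0],[0,0,0],[0,0,0],[0,0,0],[0,0,0],[0,0,0],[0,0,0]], claw=[1,1,1,1,1,1,1,1,1,1,1,1,1,1,1,1,1,1,1,1], grip_force=20)

```text
time_s: 2.1
ee_pos: [0.5833, 0.1265, 0.2311]
tool_rot: [-0.192, -3.135, 0.001]
ft_force: [0.1, 1.4, -0.0]
gripper_width: -0.001
finger_force: 0.0
```

```bash
cat > d.py <<'E'
from h import *
import sys
o=readout.get_obs();M=R.from_rotvec(o["tool_rot"]).as_matrix()
xa=np.array([.9927,-.1207,0]);ya=np.array([.1207,.9927,0])
B=np.array([.4567,.0495,0])
p=o["ee_pos"]; q=p-B
print("t",o["time_s"],"ee",p,"panel xy rel bar",q@xa,q@ya,"F",o["ft_force"],o["gripper_width"])
G=np.c_[-xa,ya,[0,0,-1]]
print("turn tool",R.from_matrix(M.T@G).as_rotvec())
t=B+xa*float(sys.argv[1])/1e3+[0,0,float(sys.argv[2])/1e3]
print("delta tool mm",M.T@(t-p)*1e3,"in final frame",G.T@(t-p)*1e3)
E
python3 d.py 36 150
```

```text
t 2.1 ee [0.5833 0.1265 0.2311] panel xy rel bar 0.11641223694247183 0.09173608436599427 F [ 0.1008  1.3525 -0.0277] -0.000725055078328633
turn tool [-0.0004 -0.0006 -0.0011]
delta tool mm [ 80.2675 -91.7892  81.2007] in final frame [ 80.4115 -91.7361  81.1202]
```

Call:
move_arm(delta_pos=[[16,-18,0],[16,-18,10],[16,-18,10],[16,-18,10],[16,-20,10],[0,0,10],[0,0,0],[0,0,0]], twist=[[0,0,0],[0,0,0],[0,0,0],[0,0,0],[0,0,0],[0,0,0],[0,0,0],[0,0,0]], claw=[1,1,1,1,1,1,1,1])

```text
time_s: 2.9
ee_pos: [0.4933, 0.0469, 0.1815]
tool_rot: [0.191, 3.135, 0.0]
ft_force: [0.1, 0.7, -0.5]
gripper_width: 0.004
finger_force: 0.0
```

```bash
python3 d.py 36 86; python3 - <<'E'
from h import *
import cv2
m=eyes.camera_model("wrist");im=eyes.read_camera("wrist")
T=np.linalg.inv(np.array(m["T"]))
def pr(w):
    c=T[:3,:3]@w+T[:3,3];return (int(m["fx"]*c[0]/c[2]+m["cx"]),int(m["fy"]*c[1]/c[2]+m["cy"]))
B=np.array([.4567,.0495,.1]);xa=np.array([.9927,-.1207,0]);ya=np.array([.1207,.9927,0])
for s in((-4,-21),(-4,21),(4,-21),(4,21)):
    p=pr(B+xa*s[0]/1e3+ya*s[1]/1e3);print(p);cv2.circle(im,p,3,(0,0,255),1)
cv2.imwrite("pics/w1.png",im)
E
```

```text
t 2.9 ee [0.4933 0.0469 0.1815] panel xy rel bar 0.03661242074768738 0.001871833312934444 F [ 0.0524  0.7419 -0.5014] 0.004321478975239861
turn tool [ 0.0002  0.0004 -0.0009]
delta tool mm [ 0.6505 -1.8869 95.5158] in final frame [ 0.6116 -1.8718 95.5163]
(236, 155)
(307, 155)
(237, 168)
(307, 168)
```

View pics/w1.png

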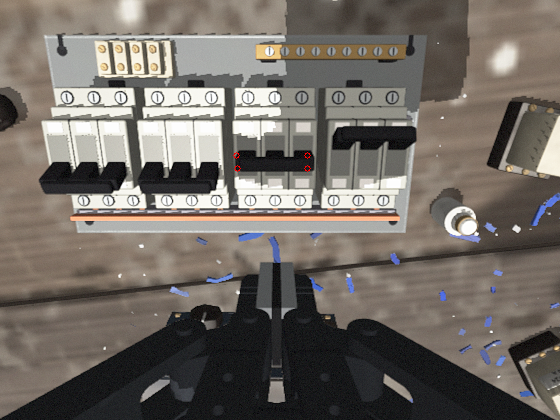

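The wrist view shows the tripped breaker's bar upright at about (236–313, 155–168). My projection matches it in x and is about 1.7 mm off in y, which the current pose already covers. I'll descend on the busbar side.

Call:
move_arm(delta_pos=[[0,0,15],[0,0,15],[0,0,15],[0,0,15],[0,0,15],[0,0,10],[0,0,6],[0,0,4],[0,0,0],[0,0,0]], twist=[[0,0,0],[0,0,0],[0,0,0],[0,0,0],[0,0,0],[0,0,0],[0,0,0],[0,0,0],[0,0,0],[0,0,0]], claw=[1,1,1,1,1,1,1,1,1,1])

```text
time_s: 3.95
ee_pos: [0.4931, 0.0469, 0.0867]
tool_rot: [0.191, 3.135, 0.0]
ft_force: [0.1, 0.2, 1.1]
gripper_width: 0.001
finger_force: 0.0
```

```bash
python3 d.py 8 86
```

```text
t 3.95 ee [0.4931 0.0469 0.0867] panel xy rel bar 0.03644540775968439 0.0018054431064959992 F [0.1468 0.1782 1.0772] 0.0007871299897685331
turn tool [ 0.0001  0.0006 -0.0008]
delta tool mm [28.4438 -1.8289  0.6532] in final frame [28.4452 -1.8054  0.6696]
```

Call:
move_arm(delta_pos=[[5,0,0],[5,0,0],[4,0,0],[3,0,0],[2,0,0],[2,0,0],[2,0,0],[2,0,0],[2,0,0],[1,0,0],[0,0,0],[0,0,0]], twist=[[0,0,0],[0,0,0],[0,0,0],[0,0,0],[0,0,0],[0,0,0],[0,0,0],[0,0,0],[0,0,0],[0,0,0],[0,0,0],[0,0,0]], claw=[1,1,1,1,1,1,1,1,1,1,1,1])

```text
time_s: 5.15
ee_pos: [0.465, 0.0503, 0.0862]
tool_rot: [-0.191, -3.136, 0.0]
ft_force: [0.5, -0.5, 0.1]
gripper_width: -0.001
finger_force: 0.0
```

```bash
python3 d.py 8 86; python3 - <<'E'
from h import *
import cv2
im=eyes.read_camera("wrist");cv2.imwrite("pics/w2.png",im)
E
```

```text
t 5.15 ee [0.465  0.0503 0.0862] panel xy rel bar 0.008110459459735993 0.0017622824670893004 F [ 0.4508 -0.5312  0.1482] -0.0011570797282235653
turn tool [-0.     -0.0001 -0.0008]
delta tool mm [ 0.1089 -1.7623  0.2448] in final frame [ 0.1103 -1.7623  0.2448]
```

View pics/w2.png

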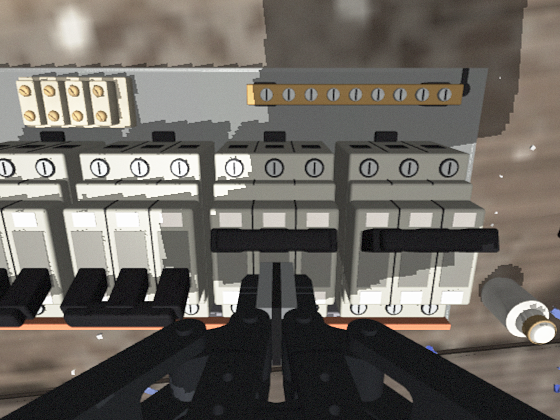

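The wrist view shows the bar snapped over, at row 240 and level with the isolated breaker's off bar. Contact force is near zero. Now I'll lift, cross over and come down on the near side.

Call:
move_arm(delta_pos=[[0,0,-10],[0,0,-20],[0,0,-20],[10,0,0],[12,0,0],[12,0,0],[12,0,0],[0,0,0],[0,0,15],[0,0,15],[0,0,12],[0,0,8],[0,0,0],[0,0,0]], twist=[[0,0,0],[0,0,0],[0,0,0],[0,0,0],[0,0,0],[0,0,0],[0,0,0],[0,0,0],[0,0,0],[0,0,0],[0,0,0],[0,0,0],[0,0,0],[0,0,0]], claw=[1,1,1,1,1,1,1,1,1,1,1,1,1,1])

```text
time_s: 6.6
ee_pos: [0.4194, 0.0559, 0.0863]
tool_rot: [-0.191, -3.136, 0.0]
ft_force: [-0.2, -0.1, 0.8]
gripper_width: -0.0
finger_force: 0.0
```

```bash
python3 d.py -7.5 86
```

```text
t 6.6 ee [0.4194 0.0559 0.0863] panel xy rel bar -0.0377721006002822 0.0018355574081981027 F [-0.2195 -0.1411  0.8189] -0.00031167045675883757
turn tool [-0.0001 -0.0002 -0.0008]
delta tool mm [-30.2731  -1.8128   0.3351] in final frame [-30.2719  -1.8356   0.3417]
```

Call:
move_arm(delta_pos=[[-4,0,0],[-3,0,0],[-2,0,0],[-2,0,0],[-2,0,0],[-2,0,0],[-2,0,0],[-2,0,0],[-2,0,0],[-2,0,0],[-2,0,0],[-2,0,0],[-2,0,0],[-1,0,0],[0,0,0],[0,0,0]], twist=[[0,0,0],[0,0,0],[0,0,0],[0,0,0],[0,0,0],[0,0,0],[0,0,0],[0,0,0],[0,0,0],[0,0,0],[0,0,0],[0,0,0],[0,0,0],[0,0,0],[0,0,0],[0,0,0]], claw=[1,1,1,1,1,1,1,1,1,1,1,1,1,1,1,1])

```text
time_s: 8.2
ee_pos: [0.4491, 0.0522, 0.0863]
tool_rot: [-0.191, -3.136, 0.0]
ft_force: [-0.2, -0.1, 0.7]
gripper_width: -0.001
finger_force: 0.0
```

```bash
python3 d.py -7.5 86
```

```text
t 8.2 ee [0.4491 0.0522 0.0863] panel xy rel bar -0.007915451069300548 0.0017616528804183951 F [-0.2295 -0.127   0.6891] -0.0008917094462444784
turn tool [-0.     -0.0001 -0.0008]
delta tool mm [-0.4167 -1.7613  0.2604] in final frame [-0.4153 -1.7617  0.2604]
```

There is no contact force, so the handle should have snapped to on. I'll back off, withdraw upward and check.

Call:
move_arm(delta_pos=[[4,0,0],[4,0,0],[0,0,-10],[0,0,-20],[0,0,-20],[0,0,-20],[0,0,-20],[0,0,0],[0,0,0]], twist=[[0,0,0],[0,0,0],[0,0,0],[0,0,0],[0,0,0],[0,0,0],[0,0,0],[0,0,0],[0,0,0]], claw=[1,1,1,1,1,1,1,1,1])

```text
time_s: 9.1
ee_pos: [0.4413, 0.0532, 0.1768]
tool_rot: [0.191, 3.134, 0.0]
ft_force: [-1.2, -0.2, -0.2]
gripper_width: -0.003
finger_force: 0.0
```

```bash
python3 d.py -16 176; python3 - <<'E'
from h import *
import cv2
im=eyes.read_camera("wrist");s=eyes.read_camera("scene")
s=cv2.resize(s[160:280,205:335],(455,420),interpolation=cv2.INTER_CUBIC)
cv2.imwrite("pics/w3.png",cv2.resize(np.hstack([im,s]),(800,331)))
E
```

```text
t 9.1 ee [0.4413 0.0532 0.1768] panel xy rel bar -0.01573192810963564 0.0018370656325519675 F [-1.1966 -0.2334 -0.1623] -0.002534551748281668
turn tool [ 0.0003  0.0013 -0.0008]
delta tool mm [ 0.268  -1.8375  0.8294] in final frame [ 0.2684 -1.8371  0.8304]
```

View pics/w3.png

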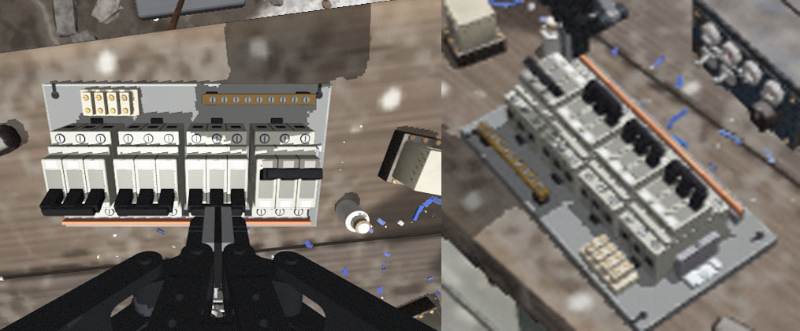

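Both views show the reset breaker's handle in line with the two feeders on the on side (bar at about (215,200) in the wrist half). The isolated breaker is still off, and the fingers are clear above.

```bash
python3 -c "
from workcell import close_job
print(close_job())"
```

```text
the job is handed in; nothing more can be done
None
```

I reset the tripped breaker (second from the left in the top view), pushing its handle fully off and then fully on. The job is handed in, at about 9 s on the robot's clock. In the last pictures the two feeders are still on, the isolated breaker is still off and the arm is clear; the hand-in returned no verdict.

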